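Fetch the gift tin from behind the jars

ROBOT

A 6-joint arm with a two-finger parallel gripper is mounted at the origin on the work surface. World frame = base frame: x ahead of the robot, y to its left, z up, the work surface at z = 0. Lengths are in m, angles in rad, forces in N, time in s.
With the tool pointing down it reaches from about 0.275 to 1 m from the base axis. Payload 8.4 kg.
Tool frame: the origin (TCP) lies on the centre line of the jaws, within the pads' length; the fingertips stand 17 mm ahead of it and the grasp point (between the pads) lies 2 mm behind it (bot.tcp_to_tips is the z of the fingertips in the tool frame, in m); z points along the fingers, y is the line along which they close (so a half turn about z gives the same grasp; the last joint's range is limited). The gripper opens to 85 mm and grips with 20 to 120 N. Pads are 22 mm wide; open, the fingers measure 114 mm over their backs; the gripper's body (76 mm by 85 mm) begins 54 mm behind the grasp point. The pads swing forward as they close: fully open they stand 13 mm farther back than shut.
Start: joints at [-1.146, 0.353, 1.633, -0, 1.155, -0.002], TCP at [0.259, -0.569, 0.248] pointing down, gripper open.
Joint ranges: [-2.63, 2.63], [-0.92, 2.1], [0.06, 2.66], [-1.3, 4.44], [0, 2.69], [-3.02, 3.02]. Speed limits (rad/s): [2.22, 2.22, 2.79, 3.14, 3.14, 3.14].

INTERFACE

Orientations are given as a unit quaternion [x, y, z, w].
In Python, from workcell import bot, hand, kinematics, get_obs, vision, hand_in gives the robot as it stands. The module is installed in compiled form; this text tells all that it offers. Calls block until the motion is done:
- bot.reach(position, orientation): joint-space move of the TCP to a pose.
- bot.servo_line(position, ori=None, velocity=0.15): straight line of the TCP; ori=None keeps the orientation; velocity is the mean speed in m/s.
- bot.goto_joints(angles): joint-space move.
- hand.move_gripper(opening, strength=None): finger opening in m; strength is the grip in N (None keeps the last); returns when the fingers have stopped.
- bot.dwell(seconds).
- kinematics.solve_ik(position, orientation): joint angles nearest the present ones, or None.
- get_obs(): the state.
- vision.read_camera(name): name is "side" or "top" or "wrist"; returns a dict with "frame" (384x512x3 uint8, red, green, blue), "intrinsics" (3x3 intrinsics, pixels), "dist" ([k1, k2, p1, p2, k3] as OpenCV has them; the pictures are not rectified), "view" (4x4, takes a point from world to camera coordinates). Camera axes: x right, y down, z forward; pixel columns grow to the right and rows downward; lengths in m; the calibration is good to about 2 mm. A picture is of the moment at which its call begins. There is no depth.
A pose or a line that the arm cannot do raises bot.IKError and nothing moves.
- hand_in(): hands the job in; it is judged then, once.
The state is a dict: "time_s": time; "joint_pos": joint angles; "joint_vel": joint speeds; "joint_efforts": joint torques, N m; "position": TCP position; "orientation": TCP orientation; "wrist_force": force on the tool from outside, world axes, zero at the start; "ft_torque": the same for the moment, N m; "gripper_width": finger opening in m; "grip_force": force on a finger pad.
Only numpy, scipy, OpenCV 4.12 (cv2) and the standard library are available. Lean on these libraries where they do the work, as an engineer would, in place of code of your own. Each camera call takes 0.05 s, during which the arm holds its last target. There are 200 camera calls.

TASK

A customer wants the blue candle tin that stands behind the two tall jars on the wooden shop display: first stand both jars aside, upright, in the grey tray, then set the tin upright in the middle of the red round pad in the cardboard gift box. With the tin in the box, put the jars back on the display, each standing in the middle of its own coaster: the amber jar on the white coaster, the green jar on the black one. Do not tip any of the three over, and leave the white bird and the small yellow dish on the display where they are.

Things in the scene. Friction and masses are not known exactly. Their poses are not given: they have to be found in the camera images.
- jar_amber: Tall closed amber glass jar with paper label and black cap, loose, about 0.25 kg. Straight round side 48 mm across from the foot to 108 mm, cap 40 mm across, total height 136 mm. Origin at the centre of its foot, z up. Starts standing on the white coaster.
- jar_green: Tall closed green glass jar with paper label and white cap, loose; same sizes as the amber jar (48 mm across, straight to 108 mm, 136 mm tall in all). Origin at the centre of its foot, z up. Starts standing on the black coaster.
- tin: Low round blue candle tin with a brass band near the top, loose, about 0.2 kg, 56 mm across, 55 mm tall. Origin at the centre of its foot, z up. Starts on the display board, behind and between the jars (about 70 mm from the axis of each, so a gripper has no room around it until they are away).
- coaster_white: White round coaster, fixed on the display board, 68 mm across, 5 mm thick; the amber jar's place. Origin at the centre of its underside; top 5 mm above it. The two coasters are about 90 mm apart; which is left or right varies.
- coaster_black: Black round coaster, fixed on the display board, 68 mm across, 5 mm thick; the green jar's place. Origin at the centre of its underside; top 5 mm above it.
- display: Wooden display board, fixed, 200 mm (its x) by 230 mm (its y), top face 12 mm above the origin; low side lips to 24 mm and a rail along the far edge (+x) to 42 mm. Origin at the centre of its underside; its -x side, with the coasters, faces the robot. The coaster centres lie at x = -32, y = +45 and -45 mm, the tin starts near x = +20, y = 0.
- tray: Shallow grey tray, fixed on the table, empty, the side area for the jars: 220 mm (its x) by 150 mm (its y) outside, 25 mm high, walls and floor 6 mm thick (inner floor 6 mm above the origin). Origin at the centre of its underside. Stands left or right of the display.
- gift_box: Low open cardboard gift box, fixed on the table, 180 mm (its x) by 160 mm (its y) outside, 35 mm high, walls 5 mm, with a round red pad 84 mm across in its middle whose top is 10 mm above the origin. Origin at the centre of its underside, below the centre of the pad. Stands on the other side of the display from the tray.
- bird: Small white ceramic bird, loose, a bystander on one far corner of the display, 42 mm across, 61 mm tall. Origin at the centre of its foot. To be left alone.
- dish: Small yellow dish, loose, a bystander on the other far corner of the display, 48 mm across, 22 mm tall. Origin at the centre of its foot. To be left alone.
Things that resemble listed ones, but are neither listed nor needed, are in the scene too. Several things have the shape of the tin; the one meant has the colours described above.

How it is judged:
On the way, in this order (a step that is already met when the one before it is completed fails the run):
1. both jars stand upright and released in the grey tray, while the tin is still on the display (x of jar_amber in the frame of tray between -0.085 and 0.085 m and y of jar_amber in the frame of tray between -0.05 and 0.05 m and z of jar_amber in the frame of tray between 0.002 and 0.01 m and linear speed of each of jar_amber, jar_green below 0.02 m/s and angular speed of each of jar_amber, jar_green below 0.3 rad/s and angle between each of jar_amber, jar_green, tin's own z axis and vertical below 0.1 rad and contact force between the fingers and jar_amber below 0.1 N and x of jar_green in the frame of tray between -0.085 and 0.085 m and y of jar_green in the frame of tray between -0.05 and 0.05 m and z of jar_green in the frame of tray between 0.002 and 0.01 m and contact force between the fingers and jar_green below 0.1 N and distance of tin from where it was at the start of the episode below 0.04 m), for 0.2 s.
2. the tin stands released on the pad in the gift box, while both jars are still in the tray (horizontal distance between tin and gift_box below 0.015 m and z of tin in the frame of gift_box between 0.006 and 0.014 m and linear speed of each of tin, jar_amber, jar_green below 0.02 m/s and angular speed of each of tin, jar_amber, jar_green below 0.3 rad/s and angle between each of tin, jar_amber, jar_green's own z axis and vertical below 0.1 rad and contact force between the fingers and tin below 0.1 N and x of jar_amber in the frame of tray between -0.085 and 0.085 m and y of jar_amber in the frame of tray between -0.05 and 0.05 m and z of jar_amber in the frame of tray between 0.002 and 0.01 m and contact force between the fingers and jar_amber below 0.1 N and x of jar_green in the frame of tray between -0.085 and 0.085 m and y of jar_green in the frame of tray between -0.05 and 0.05 m and z of jar_green in the frame of tray between 0.002 and 0.01 m and contact force between the fingers and jar_green below 0.1 N), for 0.2 s.
At the end, for the whole second after the job is handed in: The tin stands upright on the pad, its centre within 15 mm of the box's centre; the amber jar stands upright with its centre within 12 mm of the white coaster's, the green jar within 12 mm of the black coaster's; all three are released and at rest; bird and dish are within 20 mm of where they began (horizontal distance between tin and gift_box below 0.015 m and z of tin in the frame of gift_box between 0.006 and 0.014 m and linear speed of each of tin, jar_amber, jar_green below 0.02 m/s and angular speed of each of tin, jar_amber, jar_green below 0.3 rad/s and angle between each of tin, jar_amber, jar_green's own z axis and vertical below 0.1 rad and contact force between the fingers and tin below 0.1 N and horizontal distance between jar_amber and coaster_white below 0.012 m and z of jar_amber in the frame of coaster_white between 0.001 and 0.009 m and contact force between the fingers and jar_amber below 0.1 N and horizontal distance between jar_green and coaster_black below 0.012 m and z of jar_green in the frame of coaster_black between 0.001 and 0.009 m and contact force between the fingers and jar_green below 0.1 N and distance of each of bird, dish from where it was at the start of the episode below 0.02 m); the robot touches nothing.
It fails at once if a jar or the tin is tipped more than about 35 degrees (angle between any of jar_amber, jar_green, tin's own z axis and vertical above 0.6 rad).
It fails at once if the bird or the dish is pushed 20 mm or tipped over (distance of any of bird, dish from where it was at the start of the episode above 0.02 m or angle between any of bird, dish's own z axis and vertical above 0.5 rad).
It also fails if it takes over 128 s, if anything falls off the work surface, if the arm or the gripper's body presses on something with over 40 N, if the wrist force passes 120 N, or if a joint passes its speed limit or range.

## Working session

There is one attempt and no reset: what is moved stays moved. The work goes in short steps, each a Python script; the robot and the scene stay as the last script left them, time stands still between calls to the robot, and variables do not carry over. Pictures are saved under pics/ and viewed, at most 14 in all, crops included, and the job is handed in when it is done.

```bash
mkdir -p pics; ls; python3 - <<'E'
from workcell import bot, get_obs, vision
import cv2,numpy as np
for n in ("top","side"):
    c=vision.read_camera(n); cv2.imwrite(f"pics/{n}0.png",cv2.resize(c["frame"][:,:,::-1],(800,600)))
    print(n,c["intrinsics"].round(1).tolist(),c["dist"],c["view"].round(3).tolist())
o=get_obs();print(o["time_s"],o["orientation"],o["position"],bot.tcp_to_tips)
E
```

```text
pics
top [[350.8, 0.0, 255.4], [0.0, 350.8, 192.3], [0.0, 0.0, 1.0]] [0.03747133 0.         0.         0.         0.        ] [[-0.029, -0.999, 0.014, 0.02], [-0.997, 0.028, -0.067, 0.608], [0.066, -0.016, -0.998, 0.822], [0.0, 0.0, 0.0, 1.0]]
side [[460.4, 0.0, 260.6], [0.0, 460.4, 191.5], [0.0, 0.0, 1.0]] [-0.02845132  0.          0.          0.          0.        ] [[-0.996, -0.093, -0.015, 0.615], [-0.04, 0.564, -0.825, 0.047], [0.085, -0.82, -0.566, 1.094], [0.0, 0.0, 0.0, 1.0]]
0.1 [ 9.77316622e-01  2.11782460e-01 -1.40208547e-04 -6.25287011e-04] [ 0.25854362 -0.5685562   0.2476279 ] 0.017
```

View pics/top0.png

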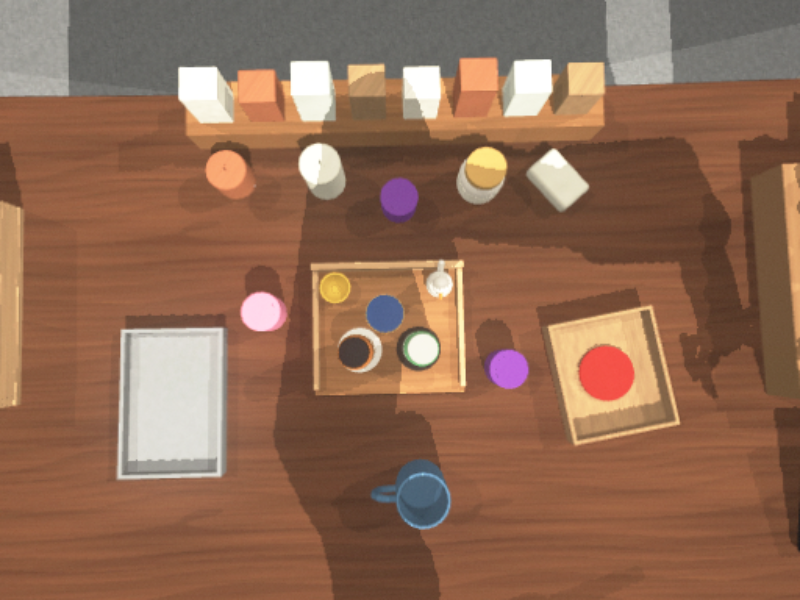

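View pics/side0.png

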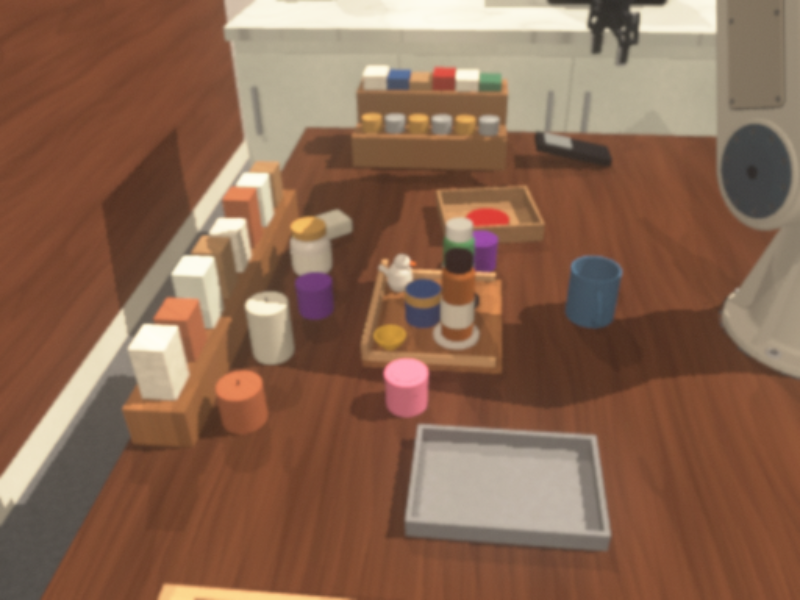

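The top view (800×600) shows these lookalikes for the tin:
- blue tin with brass band at (385,314), on the display between and behind the jars
- purple candles at (399,200) and (508,369)
- pink candle at (263,312)
- blue mug at (422,495)

By its colours and place, the tin is the one at (385,314). The amber jar (black cap) is at (357,350) on the white coaster and the green jar (white cap) at (420,348) on the black one. The tray is at (172,402) and the red pad at (607,372). Next I measure and check one close crop.

```bash
cat > h.py <<'E'
from workcell import bot, hand, kinematics, get_obs, vision, hand_in
import cv2, numpy as np
def ray(c,uv):
    p=cv2.undistortPoints(np.array([[uv]],float),c["intrinsics"],np.array(c["dist"],float))[0,0]
    R,t=c["view"][:3,:3],c["view"][:3,3]
    return -R.T@t, R.T@np.array([p[0],p[1],1.])
def onplane(c,uv,z):
    o,d=ray(c,uv); return o+d*(z-o[2])/d[2]
def proj(c,P):
    R,t=c["view"][:3,:3],c["view"][:3,3]
    return cv2.projectPoints(np.array([P],float),cv2.Rodrigues(R)[0],t,c["intrinsics"],np.array(c["dist"],float))[0][0,0]
def blob(c,lo,hi,uv,r):
    "largest blob of the HSV range in the window of half-size r about uv: contour"
    hsv=cv2.cvtColor(c["frame"],cv2.COLOR_RGB2HSV); m=cv2.inRange(hsv,np.array(lo),np.array(hi))
    w=np.zeros_like(m); u,v=map(int,uv); w[max(v-r,0):v+r+1,max(u-r,0):u+r+1]=255
    k,_=cv2.findContours(m&w,cv2.RETR_EXTERNAL,cv2.CHAIN_APPROX_NONE)
    return max(k,key=cv2.contourArea)
def disc(c,lo,hi,uv,r,z):
    "centre and diameter of a level disc at height z"
    k=blob(c,lo,hi,uv,r); e=cv2.fitEllipse(cv2.convexHull(k))
    P=onplane(c,e[0],z); D=[np.linalg.norm(onplane(c,(e[0][0]+s*e[1][1]/2,e[0][1]),z)-P)*2 for s in(1,)]
    return P, D[0], np.round(e[0],1), np.round(e[1],1)
E
python3 - <<'E'
from h import *
c=vision.read_camera("top"); s=1/1.5625
f=lambda u,v:(u*s,v*s)
np.set_printoptions(precision=4,suppress=True)
print("capA",disc(c,(0,0,0),(179,255,60),f(355,352),14,.153))
print("capG",disc(c,(0,0,150),(179,70,255),f(423,348),14,.153))
print("tin",disc(c,(100,90,30),(125,255,255),f(385,314),16,.067))
print("pad",disc(c,(0,200,100),(8,255,255),f(607,372),24,.010))
print("dish",disc(c,(20,150,80),(32,255,255),f(335,288),14,.034))
for nm,lo,hi,uv,r,z in(("tray",(0,0,90),(179,45,255),f(172,402),56,.025),("box",(8,40,120),(25,160,255),f(612,374),54,.035),("disp",(8,40,110),(25,200,255),f(388,328),56,.02)):
    k=blob(c,lo,hi,uv,r); P=np.array([onplane(c,q,z)[:2] for q in k[:,0].astype(float)],np.float32)
    print(nm,cv2.minAreaRect(P),cv2.boundingRect(k))
d=vision.read_camera("side")
a=c["frame"][155:265,190:310]; b=d["frame"][130:240,225:345]
cv2.imwrite("pics/crop.png",cv2.resize(np.hstack([a,b]),(800,366),interpolation=cv2.INTER_CUBIC)[:,:,::-1])
E
```

```text
Traceback (most recent call last):
  File "h.py", line 20, in disc
    k=blob(c,lo,hi,uv,r); e=cv2.fitEllipse(cv2.convexHull(k))
  File "h.py", line 17, in blob
    return max(k,key=cv2.contourArea)
ValueError: max() iterable argument is empty
```

```bash
cat > m.py <<'E'
from h import *
c=vision.read_camera("top"); s=1/1.5625
f=lambda u,v:(u*s,v*s)
np.set_printoptions(precision=4,suppress=True)
h=cv2.cvtColor(c["frame"],cv2.COLOR_RGB2HSV)
for n,u,v in(("A",355,352),("G",423,348),("tin",385,314),("pad",607,372),("dish",335,290),("tray",172,402),("traywall",123,400),("box",670,400),("disp",316,330),("table",250,450),("dispfloor",390,380)): print(n,h[int(v*s),int(u*s)],end=" ")
print()
def tr(n,g):
    try: print(n,g())
    except Exception as e: print(n,"fail",e)
tr("capA",lambda:disc(c,(0,0,0),(179,255,75),f(352,352),14,.153))
tr("capG",lambda:disc(c,(0,0,150),(179,70,255),f(423,348),14,.153))
tr("tin",lambda:disc(c,(100,90,30),(125,255,255),f(385,314),16,.067))
tr("pad",lambda:disc(c,(0,200,100),(8,255,255),f(607,372),24,.010))
tr("dish",lambda:disc(c,(20,150,80),(32,255,255),f(335,288),14,.034))
def rect(lo,hi,uv,r,z):
    k=blob(c,lo,hi,uv,r); P=np.array([onplane(c,q,z)[:2] for q in k[:,0].astype(float)],np.float32)
    return cv2.minAreaRect(P),cv2.boundingRect(k)
for a in(("tray",(0,0,90),(179,60,255),f(172,402),56,.025),("box",(8,40,120),(25,160,255),f(612,374),54,.035),("disp",(8,40,130),(25,200,255),f(388,328),56,.02)): tr(a[0],lambda:rect(*a[1:]))
d=vision.read_camera("side")
a=c["frame"][155:265,190:310]; b=d["frame"][130:240,225:345]
cv2.imwrite("pics/crop.png",cv2.resize(np.hstack([a,b]),(800,366),interpolation=cv2.INTER_CUBIC)[:,:,::-1])
E
python3 m.py
```

```text
A [ 9 54 75] G [ 27  11 249] tin [112 109 141] pad [  2 180 245] dish [ 23 160 247] tray [ 26   9 224] traywall [ 27  13 220] box [ 14 116 138] disp [ 17 108 233] table [ 10 129 150] dispfloor [ 13 137 190] 
capA (array([0.5314, 0.064 , 0.153 ]), np.float64(0.03700138028150142), array([227.1, 226.9]), array([12. , 18.5]))
capG (array([ 0.5379, -0.0222,  0.153 ]), np.float64(0.04311553200008965), array([269.9, 222.4]), array([19.9, 21.4]))
tin (array([0.5881, 0.0259, 0.067 ]), np.float64(0.051226493976653964), array([245.8, 200. ]), array([22.5, 22.6]))
pad fail max() iterable argument is empty
dish (array([0.6299, 0.1006, 0.034 ]), np.float64(0.044812464841027425), array([213.9, 183.8]), array([18.9, 19. ]))
tray (((0.4664083421230316, 0.3453535735607147), (0.1570444405078888, 0.22069525718688965), 89.39681243896484), (75, 209, 70, 98))
box (((0.4903348386287689, -0.31021934747695923), (0.2565333843231201, 0.2505415081977844), 88.37673950195312), (337, 185, 109, 109))
disp (((0.5700197219848633, 0.014393419027328491), (0.2556813657283783, 0.2679590880870819), 88.30976104736328), (198, 153, 107, 113))
```

View pics/crop.png

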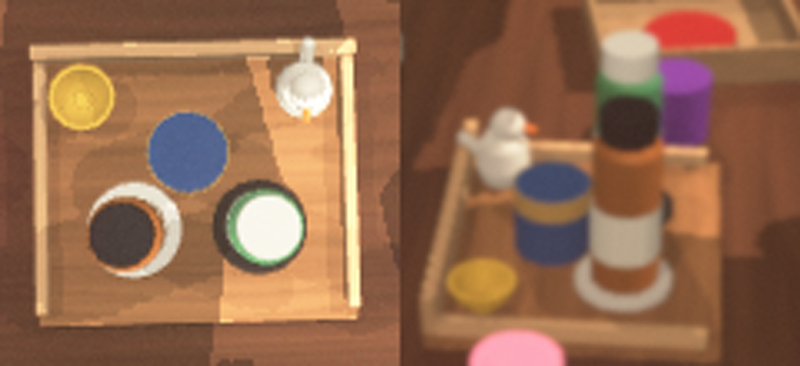

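The crop confirms it. The blue tin with the brass band sits at crop (188,152), the black amber-jar cap at (125,233) on the white coaster, and the white green-jar cap at (268,228) on the black coaster. I'll hover above with the wrist camera to refine the positions.

```bash
cat >> h.py <<'E'
from scipy.spatial.transform import Rotation as Rn
def down(a):
    "tool down, jaws closing along angle a (mod pi), the choice with the smallest last joint"
    return Rn.from_matrix(np.array([[-np.sin(a),np.cos(a),0],[np.cos(a),np.sin(a),0],[0,0,-1]])).as_quat() if False else Rn.from_matrix(np.column_stack([(-np.sin(a),np.cos(a),0),(np.cos(a),np.sin(a),0),(0,0,-1)])).as_quat()
def st(): 
    o=get_obs(); print("t%.1f pos %s w %.4f grip %.1f F %s"%(o["time_s"],np.round(o["position"],4),o["gripper_width"],o["grip_force"],np.round(o["wrist_force"],1)))
E
python3 - <<'E'
import re
s=open('h.py').read()
i=s.index("    return Rn.from_matrix(np.array("); j=s.index("if False else ")
s=s[:i]+"    return "+s[j+14-1:].lstrip()
open('h.py','w').write(s)
E
python3 - <<'E'
from h import *
np.set_printoptions(precision=4,suppress=True)
bot.reach([0.50,0.02,0.34],down(0.05)); st()
c=vision.read_camera("wrist"); cv2.imwrite("pics/w1.png",cv2.resize(c["frame"][:,:,::-1],(768,576)))
print(c["view"].round(3).tolist(), c["intrinsics"][0,0])
for n,P in(("A",(.533,.064,.153)),("G",(.538,-.022,.153)),("tin",(.588,.026,.067))): print(n,proj(c,P)*1.5)
E
```

```text
t2.5 pos [0.5001 0.0193 0.3399] w 0.0857 grip 0.0 F [-0.3 -0.1  1. ]
[[0.999, 0.049, 0.001, -0.501], [0.046, -0.946, 0.322, -0.077], [0.017, -0.322, -0.947, 0.466], [0.0, 0.0, 0.0, 1.0]] 342.8397303090702
A [440.1782 181.629 ]
G [436.8283 314.1239]
tin [493.9177 219.746 ]
```

View pics/w1.png

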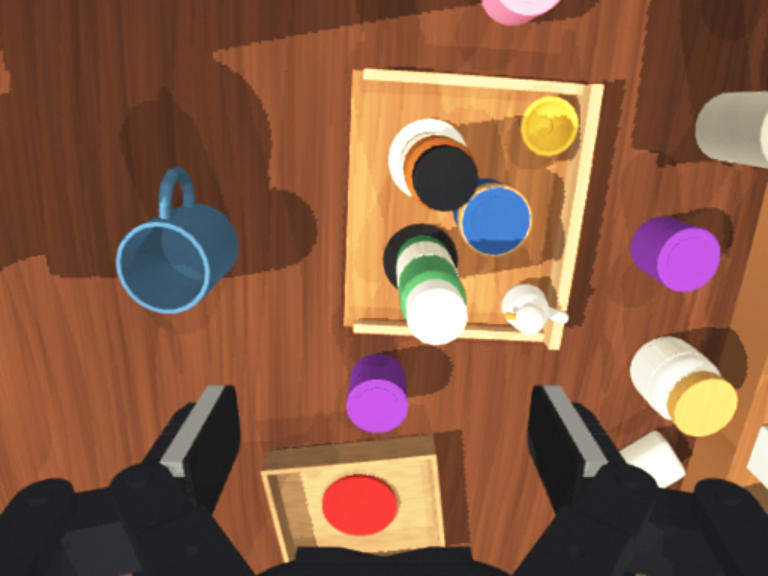

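The wrist view agrees with the projections: amber cap (444,174), green cap (437,310), tin (495,219). The black coaster shows at (420,255), and the pad (360,505) is in view. I'll refine from this view and then take the amber jar.

```bash
python3 - <<'E'
from h import *
np.set_printoptions(precision=4,suppress=True)
c=vision.read_camera("wrist"); f=lambda u,v:(u/1.5,v/1.5)
h=cv2.cvtColor(c["frame"],cv2.COLOR_RGB2HSV)
print([h[int(v/1.5),int(u/1.5)] for u,v in((444,174),(437,310),(495,219),(360,505))])
A=disc(c,(0,0,0),(179,255,70),f(444,174),26,.153); print("A",*A)
G=disc(c,(0,0,200),(179,60,255),f(437,312),23,.153); print("G",*G)
T=disc(c,(100,120,90),(118,255,255),f(495,219),28,.067); print("T",*T)
print("pad",*disc(c,(0,150,150),(8,255,255),f(360,505),30,.010), *disc(c,(172,150,150),(179,255,255),f(360,505),30,.010) if 0 else "")
print("coW",*disc(c,(0,0,190),(179,60,255),f(430,160),34,.017)) 
E
```

```text
[array([90, 10, 49], dtype=uint8), array([  0,   0, 255], dtype=uint8), array([107, 167, 212], dtype=uint8), array([  1, 197, 250], dtype=uint8)]
A [0.5353 0.0668 0.153 ] 0.039370458445935425 [296.3 118.1] [42.7 43.3]
G [ 0.5385 -0.0214  0.153 ] 0.0484298078231338 [291.8 208.9] [41.3 49. ]
T [0.5891 0.0256 0.067 ] 0.0540289026693933 [330.2 146.9] [42.3 45. ]
pad [ 0.49   -0.3115  0.01  ] 0.08405596927291346 [239.3 336.4] [40.8 50.2]
coW [0.5361 0.0665 0.017 ] 0.06948746802013311 [284.7 105.6] [51.8 54. ]
```

```bash
cat >> h.py <<'E'
ZT=0.27
def pick(x,y,z,a,op=0.084,N=45):
    q=down(a); hand.move_gripper(op)
    bot.reach([x,y,ZT],q); bot.servo_line([x,y,z+.03],velocity=.2); bot.servo_line([x,y,z],velocity=.06)
    hand.move_gripper(0.0,N); st()
    bot.servo_line([x,y,z+.03],velocity=.06); bot.servo_line([x,y,ZT],velocity=.15); st()
def place(x,y,z,a,op):
    bot.servo_line([x,y,ZT],down(a),velocity=.22); bot.servo_line([x,y,z+.03],velocity=.18); bot.servo_line([x,y,z],velocity=.03)
    st(); bot.dwell(.2); hand.move_gripper(op); bot.dwell(.1); st()
    bot.servo_line([x,y,z+.04],velocity=.08); bot.servo_line([x,y,ZT],velocity=.2)
E
python3 - <<'E'
from h import *
pick(.5355,.0667,.105,.03)
place(.414,.346,.0945,.03,.07)
c=vision.read_camera("wrist"); cv2.imwrite("pics/w2.png",cv2.resize(c["frame"][:,:,::-1],(768,576)))
print(proj(c,(.414,.346,.142))*1.5)
E
```

```text
t5.2 pos [0.5355 0.0667 0.1056] w 0.0470 grip 40.8 F [-1.3 -0.2  4.8]
t6.9 pos [0.5349 0.0666 0.269 ] w 0.0471 grip 41.2 F [-1.2 -1.1 -2.3]
t10.6 pos [0.4139 0.346  0.0946] w 0.0474 grip 41.8 F [-0.4 -1.1  1.5]
t11.2 pos [0.4141 0.3461 0.0945] w 0.0701 grip 0.0 F [-0.2 -0.5  0.1]
[383.53192765 279.15347652]
```

View pics/w2.png

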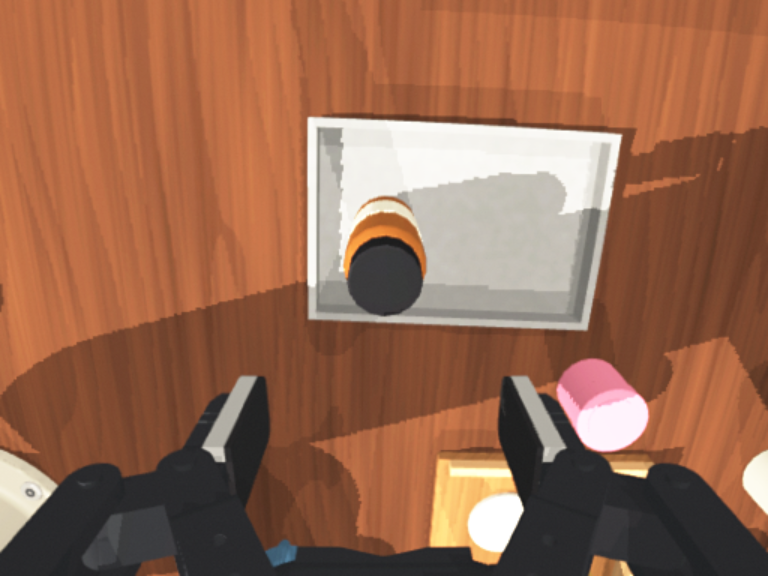

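The amber jar stands upright in the tray, its cap at (386,278) against a predicted (384,279). Now the green jar, then a wrist look at the cleared display.

```bash
python3 - <<'E'
from h import *
pick(.5383,-.0222,.105,.03)
place(.518,.346,.0945,.03,.07)
c=vision.read_camera("wrist"); cv2.imwrite("pics/w3a.png",cv2.resize(c["frame"][:,:,::-1],(400,300)))
bot.reach([.53,-.10,.30],down(.03)); st()
d=vision.read_camera("wrist"); 
cv2.imwrite("pics/w3.png",np.vstack([cv2.resize(x["frame"][:,:,::-1],(400,300)) for x in(c,d)]))
E
```

```text
t16.4 pos [ 0.5384 -0.0223  0.1055] w 0.0475 grip 41.1 F [-2.2 -0.3  6.5]
t18.1 pos [ 0.5377 -0.0222  0.269 ] w 0.0474 grip 40.7 F [-0.8  0.3 -2.9]
t22.1 pos [0.5181 0.346  0.0946] w 0.0470 grip 40.8 F [-1.2 -1.5 -0.2]
t22.7 pos [0.5181 0.346  0.0945] w 0.0702 grip 0.0 F [-0.3 -0.  -0.5]
t25.9 pos [ 0.5303 -0.0992  0.2999] w 0.0700 grip 0.0 F [0.2 0.2 0.4]
```

View pics/w3.png

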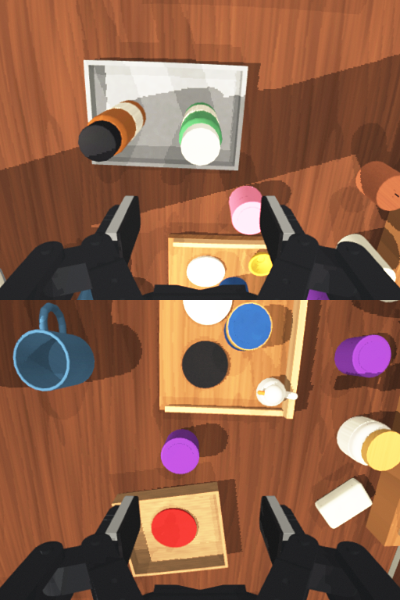

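Both jars stand upright in the tray, amber at (105,130) and green at (200,137). The display is clear: black coaster (205,364), tin (248,326), pad (174,527). I'll measure these and take the tin.

```bash
python3 - <<'E'
from h import *
np.set_printoptions(precision=4,suppress=True)
c=vision.read_camera("wrist")
print("coB",*disc(c,(0,0,0),(179,255,75),(262,82),34,.017))
print("pad",*disc(c,(0,150,150),(8,255,255),(223,291),34,.010))
bot.reach([.53,.0,.30],down(.03))
c=vision.read_camera("wrist")
for n,lo,hi,P,r in(("coB",(0,0,0),(179,255,75),(.539,-.0225,.017),36),("coW",(0,0,190),(179,60,255),(.5358,.0666,.017),36),("tin",(100,120,90),(118,255,255),(.589,.0245,.067),34)):
    print(n,*disc(c,lo,hi,proj(c,P),r,P[2]))
c=vision.read_camera("top")
print("padtop",*disc(c,(0,150,150),(8,255,255),(388,238),34,.010))
st()
E
```

```text
coB [ 0.5363 -0.0236  0.017 ] 0.06813367240477074 [262.2  82.2] [57.3 59.3]
pad [ 0.4898 -0.3117  0.01  ] 0.08384866381181473 [222.2 291.2] [50.1 58.3]
coB [ 0.5364 -0.0233  0.017 ] 0.06641582151963465 [259.3 166.4] [52.5 53.9]
coW [0.5366 0.0662 0.017 ] 0.07038769356609839 [262.4  91.5] [58.9 60.8]
tin [0.589  0.0257 0.067 ] 0.053865204666816546 [311.5 135.2] [48.3 50.7]
padtop [ 0.4911 -0.3328  0.01  ] 0.0711145360442975 [396.2 237.2] [17.5 29.7]
t26.6 pos [ 0.5301 -0.0002  0.3   ] w 0.0700 grip 0.0 F [0.4 0.4 0.3]
```

```bash
python3 - <<'E'
from h import *
np.set_printoptions(precision=4,suppress=True)
pick(.589,.0254,.043,np.pi/2)
place(.490,-.3116,.0416,np.pi/2,.072)
bot.reach([.50,-.24,.30],down(0)); st()
c=vision.read_camera("wrist"); cv2.imwrite("pics/w4.png",cv2.resize(c["frame"][:,:,::-1],(512,384)))
u=proj(c,(.49,-.3116,.065)); print(u)
print("tin",*disc(c,(100,120,60),(118,255,255),u,34,.065))
E
```

```text
t30.4 pos [0.5894 0.0254 0.0435] w 0.0549 grip 47.5 F [-0.3 -0.4  4.4]
t32.5 pos [0.5885 0.0254 0.269 ] w 0.0552 grip 47.7 F [-0.2  0.2 -1.4]
t36.6 pos [ 0.4901 -0.3117  0.0416] w 0.0551 grip 47.7 F [ 0.9  0.3 -1.4]
t37.2 pos [ 0.4901 -0.3116  0.0417] w 0.0721 grip 0.0 F [-0.   0.5 -0.2]
t40.5 pos [ 0.4998 -0.24    0.2995] w 0.0720 grip 0.0 F [ 0.4 -1.   0.7]
[246.2772 217.037 ]
tin [ 0.49   -0.3113  0.065 ] 0.05251431161794241 [246.3 216.8] [42. 46.]
```

View pics/w4.png

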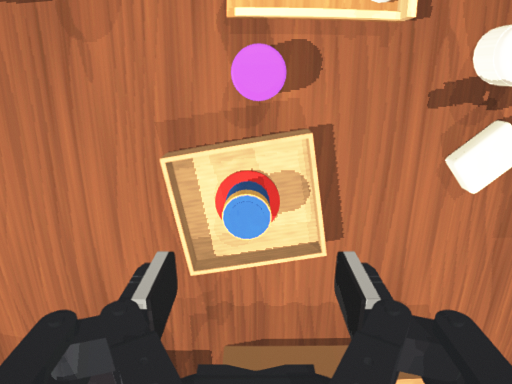

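The tin stands centred on the red pad: top measured at (246,217), exactly where predicted. Now I locate the jars in the tray and return them.

```bash
cat > back.py <<'E'
from h import *
np.set_printoptions(precision=4,suppress=True)
bot.reach([.466,.27,.34],down(.03))
c=vision.read_camera("wrist")
A=disc(c,(0,0,0),(179,255,70),proj(c,(.414,.346,.142)),24,.142); print("A",*A)
G=disc(c,(0,0,200),(179,60,255),proj(c,(.518,.346,.142)),24,.142); print("G",*G)
cl=lambda P,n:np.clip(P[0][:2],np.array(n)-.004,np.array(n)+.004)
A=cl(A,(.414,.346));G=cl(G,(.518,.346)); print(A,G)
pick(G[0],G[1],.094,.03,.075)
place(.5364,-.0233,.1055,.03,.07)
pick(A[0],A[1],.094,.03,.075)
place(.5364,.0664,.1055,.03,.07)
bot.reach([.45,-.04,.36],down(.03)); st()
c=vision.read_camera("wrist"); cv2.imwrite("pics/w5.png",cv2.resize(c["frame"][:,:,::-1],(768,576)))
for P in((.5364,-.0233,.153),(.5364,.0664,.153)): print(proj(c,P)*1.5)
E
python3 back.py
```

```text
A [0.4155 0.3456 0.142 ] 0.039778195157066557 [201.3  81.2] [42.2 43.6]
G [0.5174 0.3451 0.142 ] 0.04228005464734993 [313.   85.2] [44.8 45.9]
[0.4155 0.3456] [0.5174 0.3451]
t45.1 pos [0.5177 0.3453 0.0947] w 0.0470 grip 42.2 F [-1.9 -0.9  4.7]
t46.9 pos [0.5169 0.3447 0.2689] w 0.0472 grip 41.7 F [-0.5  0.4 -1.5]
t50.7 pos [ 0.5363 -0.0234  0.1056] w 0.0470 grip 42.3 F [-2.4 -0.2  1.9]
t51.4 pos [ 0.5365 -0.0233  0.1055] w 0.0699 grip 0.0 F [-1.1 -0.8 -0.7]
t56.4 pos [0.4157 0.3458 0.0945] w 0.0472 grip 41.1 F [-0.9 -1.9  4.3]
t58.1 pos [0.415  0.3452 0.269 ] w 0.0468 grip 40.6 F [-0.3 -0.1 -1.6]
t61.7 pos [0.5366 0.0664 0.1056] w 0.0474 grip 40.7 F [-0.2 -0.1 -3. ]
t62.4 pos [0.5365 0.0664 0.1056] w 0.0704 grip 0.0 F [-0.1 -0.5 -0.3]
t64.5 pos [ 0.4502 -0.0397  0.359 ] w 0.0703 grip 0.0 F [-0.3 -0.9 -0.1]
[513.7553 223.1214]
[528.2488  79.5045]
```

View pics/w5.png

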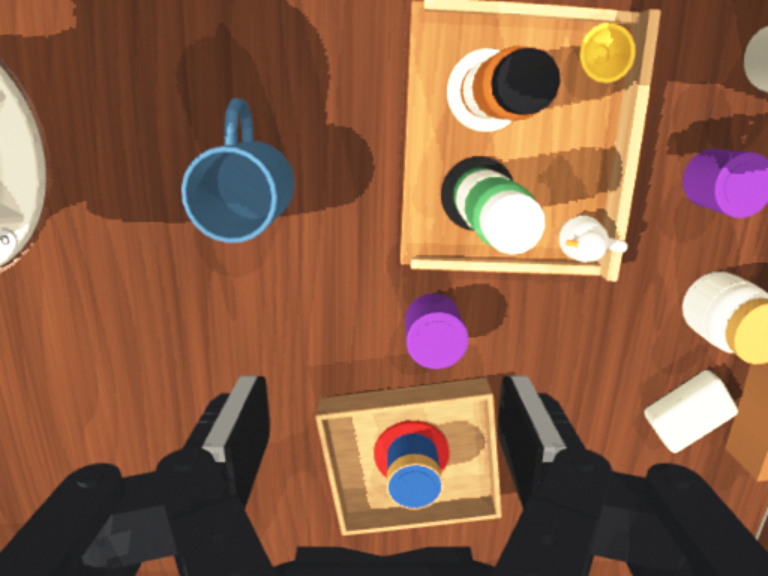

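Both jars stand on their own coasters. The caps are at (512,222) and (526,82) against predictions of (514,223) and (528,80), within about 1 mm. The tin is on the pad, and the bird and dish haven't moved. Handing in.

```bash
python3 -c "
from workcell import hand_in
print(hand_in())"
```

```text
the job is handed in; nothing more can be done
None
```

The job is handed in at about 65 s of the 128 s allowed; my last camera check showed the tin centred on the red pad, both jars upright and centred on their own coasters, and the bird and dish where they were, but no verdict was returned.

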